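# Move the tacky oak panel with the spatula

### The arm

A 6-joint arm with a two-finger parallel gripper is mounted at the origin on the work surface. World frame = base frame: x ahead of the robot, y to its left, z up, the work surface at z = 0. Lengths are in mm, angles in rad, forces in N, time in s.
With the tool pointing down it reaches from about 325 to 875 mm from the base axis. Payload 4.4 kg.
Tool frame: the origin (TCP) lies between the finger pads; the fingertips stand 17 mm ahead of it and the grasp point (between the pads) lies 2 mm behind it; x points along the fingers, z is the direction in which the jaws open and shut, and the axes are right-handed (so a half turn about x gives the same grasp; the last joint's range is limited). The gripper opens to 85 mm and grips with 20 to 120 N. Pads are 22 mm wide; open, the fingers measure 114 mm over their backs; the gripper's body (76 mm by 85 mm) begins 54 mm behind the grasp point. The pads swing forward as they close: fully open they stand 13 mm farther back than shut.
Start: joints at [0.975, 0.207, 1.542, -0, 1.393, -0.15], TCP at [247.938, 518.801, 248.282] pointing down, gripper open.
Joint ranges: [-2.73, 2.73], [-0.86, 2.22], [0.23, 2.46], [-1.11, 4.25], [0.08, 2.63], [-2.82, 2.82]. Speed limits (rad/s): [2.79, 2.79, 3.14, 3.14, 3.14, 3.14].

### API

Orientations are given as a unit quaternion [x, y, z, w].
In Python, from station import env, effector, grab_frame, models, telemetry gives the robot as it stands. Calls block until the motion is done:
- env.move_to(position, orientation): joint-space move of the TCP to a pose.
- env.servo_line(position, feed=150, orientation=None, stop_force=None): straight line of the TCP; orientation=None keeps the orientation; feed is the mean speed in mm/s. With stop_force (N) it stops when the force on the tool has changed by that much, and returns True; else False.
- env.movej(angles): joint-space move.
- effector.move_gripper(opening): finger opening in mm; the grip force is fixed at half the most; returns when the fingers have stopped.
- env.pause(seconds).
- env.ik(position, orientation): joint angles nearest the present ones, or None.
- grab_frame(name): name is "scene" or "top" or "wrist"; returns a dict with "color" (480x640x3 uint8, blue, green, red), "K" (3x3 intrinsics, pixels), "xyz" and "orientation" of the camera in the world; the wrist camera has in their place "mount" (4x4, takes a point from camera to tool coordinates, whose origin is the TCP and whose axes are the tool frame's). Camera axes: x right, y down, z forward; pixel columns grow to the right and rows downward; lengths in mm; the calibration is good to about 2 mm. A picture is of the moment at which its call begins: read the wrist's pose just before it. There is no depth.
A pose or a line that the arm cannot do raises env.MotionError and nothing moves.
- env.job_done(): hands the job in, once; it reports no verdict.
Trained networks look in a picture, given as the dict that the camera call returned (one of the last four; its "shot" number tells which), for a name from the list of things; names that differ only in an ending like _2 or _b are one class to them, and where a whole thing is asked for, a point or a joint stands for the part that bears it (a point fixed in the world has none). Each returns a list of dicts, best first, with "conf" (0 to 1); they miss things now and then, are a little off and sometimes report something else, mostly with a low value. They report only what shows in the picture. A call takes as long as a camera call. They do not tell look-alikes from the thing itself.
- models.recognise(label, picture): "box" ([centre column, centre row, width, height] in pixels, round what is visible of it).
Readings, each from a call of its own:
- telemetry.read_t(): time.
- telemetry.read_q(): joint angles.
- telemetry.read_qvel(): joint speeds.
- telemetry.read_effort(): joint torques, N m.
- telemetry.read_tool_pos(): TCP position.
- telemetry.read_eef_rot(): TCP orientation.
- telemetry.read_wrist_force(): force on the tool from outside, world axes, zero at the start.
- telemetry.read_ft_torque(): the same for the moment, N m.
- telemetry.read_gripper_width(): finger opening in mm.
Only numpy, scipy, OpenCV 4.12 (cv2) and the standard library are available. Lean on these libraries where they do the work, as an engineer would, in place of code of your own. Each camera call takes 0.05 s, during which the arm holds its last target.

### The job

The dark oak panel has just been oiled and is still tacky, so the fingers must not touch it: take the red-handled spatula, slide its blade under the panel and lift it off its grey rest. Set it down centred and square on the empty blue rest, then draw the spatula out and lay it flat on the table, clear of the panel. Leave the white panel where it is.

Things in the scene. Friction and masses are not known exactly. Their poses are not given: they have to be found in the camera images.
- spatula_grip (a point): Loose spatula lying flat; grip point at mid-height of its red handle, 25 mm above the blade's underside (= table); x to the blade tip, z up. Handle 22 wide (y), 26 high, x -60 to 40 mm; hold it here across y. Sloping neck to a steel blade, x 55 to 160 mm, 70 wide, 3 thick, its top 22 mm below this point. A heel under the handle's butt keeps it level. 0.15 kg
- oak_panel_center (a point): Centre of the loose dark brown oak panel, 100 (x) by 140 (y) by 8 mm (z), about 0.08 kg. It lies on a grey rest shaped like the blue one, centred and square on it within 5 mm and 3 degrees, underside 40 mm above the table. The blade goes in from its -x side (nearest the robot), along +x, between the two rails.
- blue_rest: Empty blue rest, fixed: two rails 100 long (x), 24 wide, 40 mm high, with a 96 mm gap (y) between them, open at -x and on top; only a strip 4 mm high joins them on the table at the +x end. Origin under its centre, on the table; x along the rails away from the robot. A panel lies across both rails, its x along this x. Three rests stand side by side, at least 15 mm apart.
- white_panel_center (a point): Centre of the loose white laminate panel, of the oak panel's size (100 x 140 x 8 mm), lying on the other grey rest in the same way. Not to be moved.
Not all that is in view belongs to the job. Of the things like the part that bears oak_panel_center, leave any that is green; of the rest the larger one is meant.

How it is judged:
By the outcome, as a careful person would: the job done as asked, in the order asked, and still so for the second after the job is handed in, with the robot touching nothing.
It also fails if it takes over 67 s, if anything falls off the work surface, if the arm or the gripper's body presses on something with over 40 N, if the wrist force passes 120 N, or if a joint passes its speed limit or range.

## Working session

There is one attempt and no reset: what is moved stays moved. The work goes in short steps, each a Python script; the robot and the scene stay as the last script left them, time stands still between calls to the robot, and variables do not carry over. Pictures are saved under pics/ and viewed, and the job is handed in when it is done.

```bash
ls; mkdir -p pics; python3 - <<'E'
from station import env, effector, grab_frame, models, telemetry
import cv2,numpy as np
for n in ["scene","top"]:
    f=grab_frame(n); cv2.imwrite(f"pics/{n}0.png",f["color"])
    print(n,f["K"],f["xyz"],f["orientation"])
    for l in ["spatula_grip","oak_panel_center","blue_rest","white_panel_center"]:
        print(l,[(round(d["conf"],2),np.round(d["box"]).tolist()) for d in models.recognise(l,f)])
print(telemetry.read_t(),telemetry.read_eef_rot())
E
```

```text
pics
scene [[581.45591827   0.         313.24250245]
 [  0.         581.45591827 242.57699572]
 [  0.           0.           1.        ]] [1363.6803631   161.76645419  843.79777703] [ 0.60377807  0.70017273 -0.28250902 -0.25573197]
spatula_grip [(0.82, [280.0, 208.0, 100.0, 31.0]), (0.49, [144.0, 259.0, 95.0, 51.0])]
oak_panel_center [(0.78, [478.0, 233.0, 82.0, 48.0]), (0.67, [381.0, 282.0, 75.0, 46.0]), (0.66, [471.0, 348.0, 65.0, 37.0])]
blue_rest [(0.94, [276.0, 272.0, 87.0, 57.0])]
white_panel_center [(0.8, [144.0, 259.0, 94.0, 52.0])]
top [[534.11966215   0.         315.01525145]
 [  0.         534.11966215 237.18757103]
 [  0.           0.           1.        ]] [ 410.58966409   59.44764403 1044.27913343] [ 0.71042548 -0.69696974  0.05968701 -0.0772417 ]
spatula_grip [(0.57, [374.0, 328.0, 116.0, 37.0])]
oak_panel_center [(0.72, [260.0, 212.0, 72.0, 57.0]), (0.66, [158.0, 319.0, 89.0, 81.0]), (0.55, [184.0, 173.0, 55.0, 41.0])]
blue_rest [(0.93, [359.0, 224.0, 81.0, 53.0])]
white_panel_center [(0.97, [492.0, 212.0, 79.0, 57.0])]
0.5 [-0.37711242  0.59818506  0.37707751  0.59814163]
```

View pics/scene0.png

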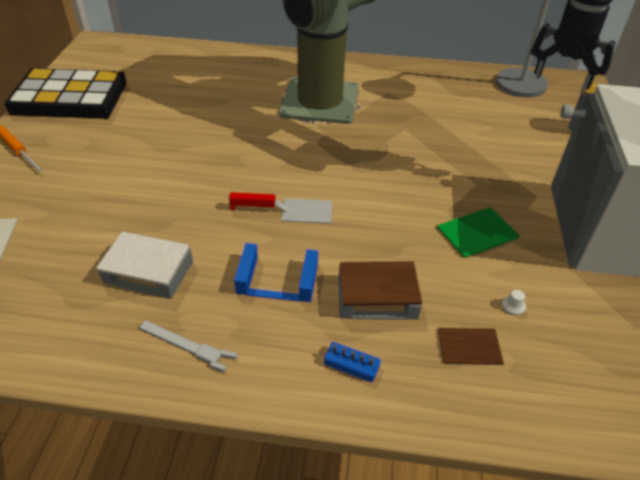

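View pics/top0.png

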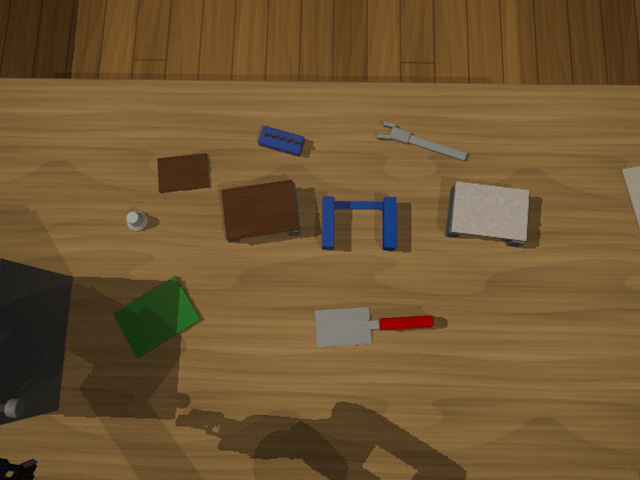

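The top view shows three brown or green plates:
- **(260,212):** large and brown, on a grey rest.
- **(184,173):** small and brown, flat on the table.
- **(158,319):** green.

The large brown one fits: it isn't green, it's the larger of the rest, and it lies on a grey rest. The spatula is at (374,328) with its blade toward the left (+y), and the blue rest is at (359,224). Next I'll confirm with a crop and measure.

```bash
cat > h.py <<'E'
from station import env, effector, grab_frame, models, telemetry
import cv2,numpy as np
from scipy.spatial.transform import Rotation as R
def cam(f,tool=None):
    if "mount" in f:
        p,q=tool; T=np.eye(4);T[:3,:3]=R.from_quat(q).as_matrix();T[:3,3]=p
        M=T@np.array(f["mount"]); return M[:3,:3],M[:3,3]
    return R.from_quat(f["orientation"]).as_matrix(),np.array(f["xyz"])
def ray(f,px,z,tool=None):
    Rm,t=cam(f,tool); px=np.atleast_2d(px).astype(float)
    d=np.c_[px,np.ones(len(px))]@np.linalg.inv(f["K"]).T@Rm.T
    return t+d*((z-t[2])/d[:,2])[:,None]
def proj(f,P,tool=None):
    Rm,t=cam(f,tool); c=(np.atleast_2d(P)-t)@Rm; c=c@np.array(f["K"]).T
    return c[:,:2]/c[:,2:]
def masks(im):
    h=cv2.cvtColor(im,cv2.COLOR_BGR2HSV); H,S,V=[h[...,i].astype(int) for i in range(3)]
    return dict(red=((H<8)|(H>172))&(S>200)&(V>90), blue=(H>105)&(H<130)&(S>150)&(V>50))
E
python3 - <<'E'
from h import *
f=grab_frame("top");im=f["color"]
c=cv2.resize(im[150:360,100:540],None,fx=1.8,fy=1.8,interpolation=cv2.INTER_CUBIC);cv2.imwrite("pics/crop1.png",c)
s=grab_frame("scene")
cv2.imwrite("pics/crop2.png",cv2.resize(s["color"][180:380,90:530],None,fx=1.8,fy=1.8,interpolation=cv2.INTER_CUBIC))
h=cv2.cvtColor(im,cv2.COLOR_BGR2HSV)
for p in [(260,212),(240,200),(400,322),(343,328),(359,270),(328,220),(490,212),(325,240)]: print(p,im[p[1],p[0]],h[p[1],p[0]])
E
```

```text
(260, 212) [21 42 72] [ 12 181  72]
(240, 200) [21 42 73] [ 12 182  73]
(400, 322) [  0   1 147] [  0 255 147]
(343, 328) [122 130 132] [ 24  19 132]
(359, 270) [ 61 100 129] [ 17 134 129]
(328, 220) [123  64  37] [111 178 123]
(490, 212) [133 145 157] [ 15  39 157]
(325, 240) [126  66  39] [111 176 126]
```

View pics/crop1.png

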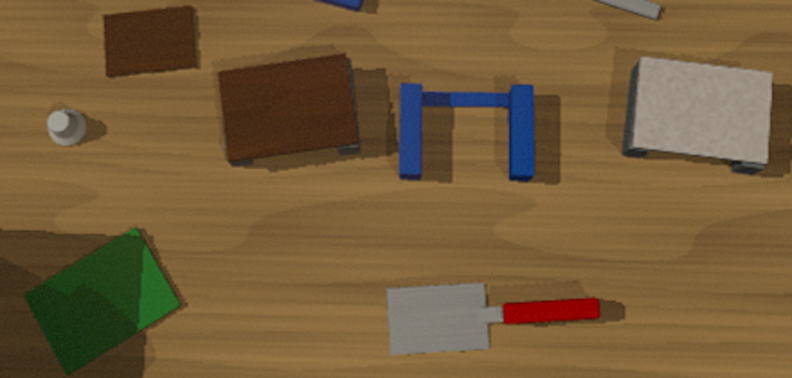

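View pics/crop2.png

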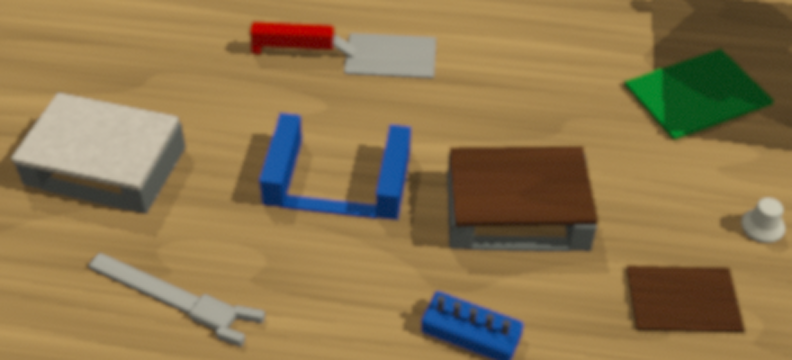

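The crops confirm it: the large brown plate on the grey rest is the oak panel. Next I'll fit poses by silhouette in both fixed cameras.

```bash
cat > fit.py <<'E'
from h import *
from scipy.optimize import minimize
def box(x0,x1,y0,y1,z0,z1): return np.array([[x,y,z] for x in(x0,x1) for y in (y0,y1) for z in (z0,z1)],float)
PARTS=dict(
 handle=[box(-60,40,-11,11,12,38)], blade=[box(55,160,-35,35,0,3)],
 blue=[box(-50,50,48,72,0,40),box(-50,50,-72,-48,0,40),box(38,50,-48,48,0,4)],
 panel=[box(-50,50,-70,70,40,48)])
def render(f,parts,p,S=4,tool=None,roi=None):
    x,y,a=p; Rz=R.from_euler("z",a).as_matrix()
    x0,y0,x1,y1=roi; m=np.zeros(((y1-y0)*S,(x1-x0)*S),np.uint8)
    for P in parts:
        uv=(proj(f,P@Rz.T+[x,y,0],tool)-[x0,y0]+0.5)*S-0.5
        cv2.fillConvexPoly(m,cv2.convexHull(np.round(uv*16).astype(np.int32)),255,shift=4)
    return cv2.resize(m,(x1-x0,y1-y0),interpolation=cv2.INTER_AREA)/255.
def fit(views,parts,p0):
    # views: (frame, mask(bool full), roi, tool)
    def cost(v):
        p=[v[0],v[1],v[2]/50]; c=0
        for f,m,roi,tool in views:
            r=render(f,parts,p,roi=roi,tool=tool); mm=m[roi[1]:roi[3],roi[0]:roi[2]]
            c+=1-np.minimum(r,mm).sum()/np.maximum(r,mm).sum()
        return c/len(views)
    v0=np.array([p0[0],p0[1],p0[2]*50]); best=None
    for k in range(3):
        o=minimize(cost,v0,method="Nelder-Mead",options=dict(initial_simplex=v0+np.array([[0,0,0],[6,0,0],[0,6,0],[0,0,5]])/(k+1),xatol=.02,fatol=1e-5)); v0=o.x
    return np.array([v0[0],v0[1],v0[2]/50]),o.fun
def hsv(f):
    h=cv2.cvtColor(f["color"],cv2.COLOR_BGR2HSV).astype(int); return h[...,0],h[...,1],h[...,2]
def mk(f,kind,roi):
    H,S,V=hsv(f)
    m={"red":((H<6)|(H>174))&(S>220),"blue":(H>100)&(H<130)&(S>120),"brown":(H<16)&(S>150)&(V<95),"steel":(S<60)&(V>95)}[kind]
    q=np.zeros_like(m); q[roi[1]:roi[3],roi[0]:roi[2]]=m[roi[1]:roi[3],roi[0]:roi[2]]
    n,l,st,_=cv2.connectedComponentsWithStats(q.astype(np.uint8),connectivity=4)
    return l==1+np.argmax(st[1:,4]) if kind!="blue" else q
E
cat > m1.py <<'E'
from fit import *
t=grab_frame("top");s=grab_frame("scene")
J=dict(oak=("panel","brown",(215,170,308,250),(330,252,430,325),48),
 blue=("blue","blue",(312,185,405,258),(228,235,328,308),20),
 handle=("handle","red",(372,308,442,338),(222,185,285,215),25),
 blade=("blade","steel",(308,300,374,354),(278,193,340,228),0))
for k,(pn,kind,rt,rs,z) in J.items():
    mt,ms=mk(t,kind,rt),mk(s,kind,rs)
    if k=="blade": a0=np.pi/2; c=(rt[0]+rt[2])/2+60
    ys,xs=np.nonzero(mt); c=ray(t,[[xs.mean(),ys.mean()]],z)[0]
    a0=np.pi/2 if k in("handle","blade") else 0
    off={"handle":-10,"blade":107}.get(k,0)
    p0=[c[0]-off*np.cos(a0),c[1]-off*np.sin(a0),a0]
    for nm,v in dict(top=[(t,mt,rt,None)],scene=[(s,ms,rs,None)],both=[(t,mt,rt,None),(s,ms,rs,None)]).items():
        p,c=fit(v,PARTS[pn],p0); print(k,nm,p[:2].round(1),round(np.degrees(p[2]),2),round(c,3),mt.sum(),ms.sum())
E
python3 m1.py
```

```text
oak top [660.5 195.2] 9.69 0.057 3541 2864
oak scene [657.4 196.8] 9.79 0.178 3541 2864
oak both [660.1 195.1] 9.63 0.12 3541 2864
blue top [639.    2.9] 0.36 0.125 1630 1669
blue scene [636.8   3.7] 2.37 0.158 1630 1669
blue both [638.5   3.1] 1.2 0.157 1630 1669
handle top [449.4 -76.6] 95.64 0.141 594 540
handle scene [446.  -74.8] 103.34 0.3 594 540
handle both [449.6 -76.1] 95.88 0.229 594 540
blade top [450.1 -76.8] 94.83 0.035 2042 1104
blade scene [446.7 -76.5] 94.57 0.08 2042 1104
blade both [449.2 -76.6] 94.74 0.069 2042 1104
```

```bash
cat >> h.py <<'E'
def down(a,flip=1):
    # spatula heading a: jaw axis along spatula y
    z=flip*np.array([-np.sin(a),np.cos(a),0]);x=np.array([0,0,-1.]);y=np.cross(z,x)
    return R.from_matrix(np.c_[x,y,z]).as_quat()
E
python3 - <<'E'
from h import *
f=grab_frame("wrist");print(f["K"],np.round(f["mount"],2))
for fl in (1,-1):
  print(fl)
  for n,p,a in [("sp",(449.5,-76.5,30),1.655),("sphi",(449.5,-76.5,330),1.655),("oak",(545,176,60),.17),("blue",(530,2,60),.02),("hov",(560,100,420),.1),("hov2",(500,100,400),.1),("hovsp",(430,-50,330),.1)]:
    q=env.ik(p,down(a,fl)); print(n,None if q is None else np.round(q,2))
E
```

```text
[[364.5482887    0.         328.53254772]
 [  0.         364.5482887  240.47751694]
 [  0.           0.           1.        ]] [[   0.     -0.27    0.96 -125.35]
 [   0.     -0.96   -0.27   67.89]
 [   1.      0.     -0.     -0.7 ]
 [   0.      0.      0.      1.  ]]
1
sp [-0.36  0.27  1.99 -0.    0.88  2.7 ]
sphi [-0.36 -0.11  1.7  -0.    1.55  2.7 ]
oak [ 0.16  0.42  1.69 -0.    1.03 -1.58]
blue [-0.16  0.35  1.8  -0.    0.99 -1.75]
hov [ 0.02  0.12  1.3  -0.    1.73 -1.65]
hov2 [ 0.03 -0.01  1.47 -0.    1.68 -1.64]
hovsp [-0.32 -0.16  1.75 -0.    1.55 -1.99]
-1
sp [-0.36  0.27  1.99 -0.    0.88 -0.44]
sphi [-0.36 -0.11  1.7  -0.    1.55 -0.44]
oak [ 0.16  0.42  1.69 -0.    1.03  1.56]
blue [-0.16  0.35  1.8  -0.    0.99  1.39]
hov [ 0.02  0.12  1.3  -0.    1.73  1.5 ]
hov2 [ 0.03 -0.01  1.47 -0.    1.68  1.5 ]
hovsp [-0.32 -0.16  1.75 -0.    1.55  1.15]
```

```bash
python3 - <<'E'
from h import *
import pickle
t0=telemetry.read_t()
env.move_to([530,60,380],down(0.,-1)); env.pause(0.3)
tool=(telemetry.read_tool_pos(),telemetry.read_eef_rot())
f=grab_frame("wrist"); pickle.dump((f,tool),open("w1.pkl","wb"))
cv2.imwrite("pics/w1.png",f["color"]); print(t0,telemetry.read_t(),tool)
E
```

```text
0.75 3.1 (array([529.91443784,  60.48545415, 379.87293658]), array([ 0.49971097,  0.5003232 , -0.49980716,  0.50015843]))
```

View pics/w1.png

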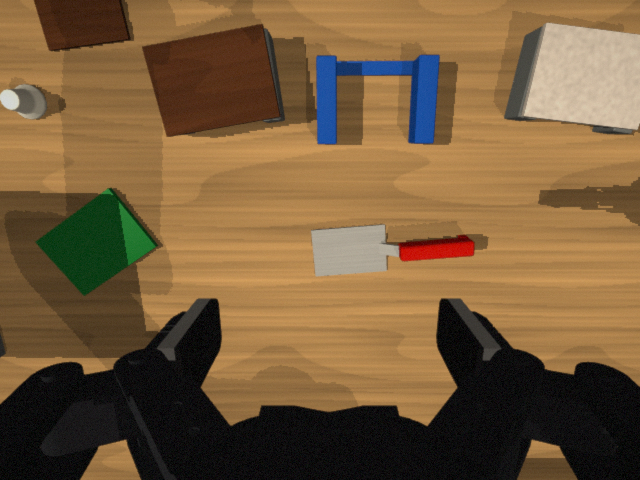

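The wrist view shows the oak panel at (212,80), the blue rest at (378,98), and the spatula blade at (350,250) with its handle at (437,248). I'll fit from this view too.

```bash
cat > m2.py <<'E'
from fit import *
import pickle
f,tool=pickle.load(open("w1.pkl","rb"))
t=grab_frame("top")
ov=f["color"].copy()
J=dict(oak=("panel","brown",(135,15,300,142),(215,170,308,250),[660,195,.17]),
 blue=("blue","blue",(305,45,450,155),(312,185,405,258),[638,3,.01]),
 handle=("handle","red",(395,228,480,268),(372,308,442,338),[449.5,-76.5,1.66]),
 blade=("blade","steel",(305,218,388,280),(308,300,374,354),[449.5,-76.5,1.655]))
for k,(pn,kind,rw,rt,p0) in J.items():
    m=mk(f,kind,rw); mt=mk(t,kind,rt)
    for nm,v in dict(wrist=[(f,m,rw,tool)],both=[(f,m,rw,tool),(t,mt,rt,None)]).items():
        p,c=fit(v,PARTS[pn],p0); print(k,nm,p[:2].round(1),round(np.degrees(p[2]),2),round(c,3),m.sum())
    r=render(f,PARTS[pn],p,tool=tool,roi=(0,0,640,480))>.5
    cs,_=cv2.findContours(r.astype(np.uint8),0,2); cv2.drawContours(ov,cs,-1,(0,255,0),1)
    cs,_=cv2.findContours(m.astype(np.uint8),0,2); cv2.drawContours(ov,cs,-1,(255,0,255),1)
cv2.imwrite("pics/ov1.png",cv2.resize(ov[0:290,130:490],None,fx=2,fy=2,interpolation=cv2.INTER_NEAREST))
E
python3 m2.py
```

```text
oak wrist [660.8 194.6] 9.5 0.031 11069
oak both [660.6 195.2] 9.56 0.435 11069
blue wrist [641.2   2.4] 0.52 0.1 4914
blue both [641.2   2.4] 0.52 0.55 4914
handle wrist [452.6 -75.2] 93.79 0.204 1308
handle both [449.7 -75.3] 95.66 0.425 1308
blade wrist [451.4 -77.7] 94.8 0.035 3356
blade both [450.5 -77.3] 94.77 0.042 3356
```

View pics/ov1.png

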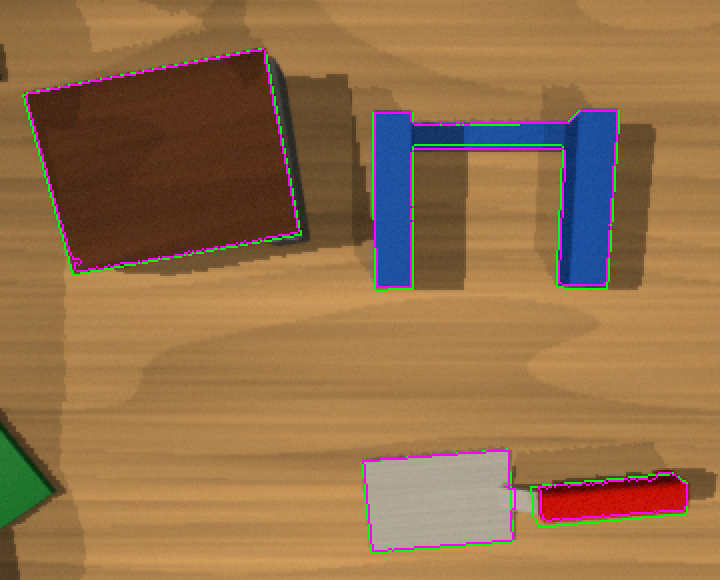

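```bash
python3 - <<'E'
from h import *
a=np.radians(94.8);q=down(a,-1); g=np.array([450.8,-77.2])
env.move_to([*g,110],q)
hit=env.servo_line([*g,24],feed=100,stop_force=8)
print(hit,telemetry.read_tool_pos())
effector.move_gripper(15)
print(telemetry.read_gripper_width(),telemetry.read_wrist_force(),telemetry.read_t())
env.servo_line([*g,124],feed=100)
env.pause(.2)
tool=(telemetry.read_tool_pos(),telemetry.read_eef_rot())
f=grab_frame("wrist");cv2.imwrite("pics/w2.png",f["color"])
s=grab_frame("scene");cv2.imwrite("pics/s2.png",s["color"][140:300,180:400].repeat(3,0).repeat(3,1))
import pickle;pickle.dump((f,tool,s),open("w2.pkl","wb"))
print(tool,telemetry.read_gripper_width(),telemetry.read_wrist_force(),telemetry.read_ft_torque(),telemetry.read_t())
E
```

```text
False [451.46057159 -77.43228992  24.54144325]
21.229887186549053 [0.06363355 0.37923232 3.18503964] 6.475
(array([450.30807016, -77.03555574, 123.32609906]), array([-0.02937333,  0.70697782,  0.02980321,  0.7059967 ])) 21.108162113249794 [-0.55922868  1.00481529 -1.97050159] [-0.05401468  0.07274764 -0.001399  ] 7.925
```

View pics/w2.png

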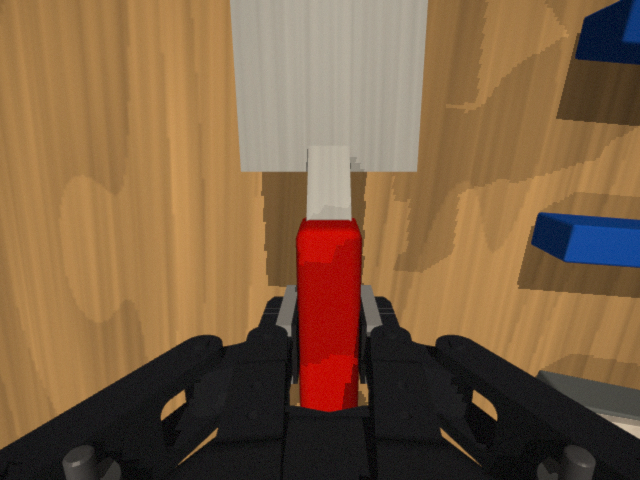

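View pics/s2.png

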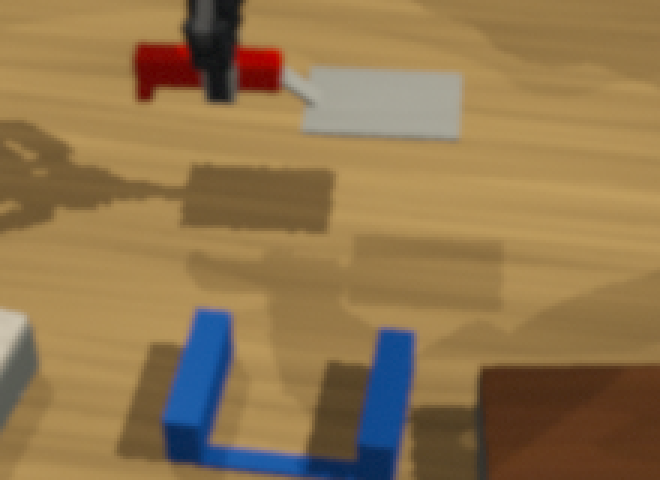

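The spatula is held level. Before inserting, I'll check its pose in the hand.

```bash
python3 - <<'E'
from fit import *
import pickle
from scipy.optimize import least_squares
f,tool,s=pickle.load(open("w2.pkl","rb"))
H,S,V=hsv(f); g=f["color"][...,0].astype(int)
m=(S<60)&(V>110)
n,l,st,_=cv2.connectedComponentsWithStats(m[0:185].astype(np.uint8)); 
b=l==1+np.argmax(st[1:,4])
# edges: left/right columns at rows, bottom row
L=[(r,np.nonzero(b[r])[0].min()-.5,np.nonzero(b[r])[0].max()+.5) for r in range(5,160,10)]
bot=[(c,np.nonzero(b[:,c])[0].max()+.5) for c in list(range(250,300,8))+list(range(365,412,8))]
print(L[0],L[-1],bot[0],bot[-1])
M=np.array(f["mount"]);K=np.array(f["K"])
def P(P,v):  # spatula->tool
    dx,dy,yaw,pitch,h=v
    Rs=R.from_euler("ZY",[yaw,pitch]).as_matrix()
    B=np.array([[0,0,-1],[1,0,0],[0,-1,0]]) # columns spatula x->tool y, y->-tool z, z->-tool x
    T=(P@Rs.T+[dx,dy,h])@B.T
    c=(T-M[:3,3])@M[:3,:3]; c=c@K.T; return c[:,:2]/c[:,2:]
def res(v):
    q=P(np.array([[55,35,-22.],[160,35,-22],[55,-35,-22],[160,-35,-22]]),v)
    o=[]
    def d(p,a,b): t=(b-a)/np.linalg.norm(b-a); return np.cross(t,np.array(p)-a)
    for r,cl,cr in L: o+= [d((cl,r),q[0],q[1]),d((cr,r),q[2],q[3])]
    for c,r in bot: o.append(2*d((c,r),q[0],q[2]))
    return np.array(o)
import warnings;warnings.simplefilter("ignore")
for fixh in (0.5,):
    o=least_squares(lambda u:res([u[0],u[1],u[2],u[3],fixh]),[0,0,0,0]);print("h fixed",np.round(o.x[:2],2),np.degrees(o.x[2:4]).round(2),np.abs(o.fun).mean())
o=least_squares(lambda u:res(u),[0,0,0,0,0.5]);print("free",np.round(o.x,3),np.degrees(o.x[2:4]).round(2),np.abs(o.fun).mean())
print(res([0,0,0,0,.5]).round(1)[-5:])
# scene: project expected blade tip corners
Rt=R.from_quat(tool[1]).as_matrix()
B=np.array([[0,0,-1],[1,0,0],[0,-1,0]])
for pit in (0,2,4):
    Q=np.array([[55,35,-22.],[160,35,-22],[160,-35,-22],[55,-35,-22],[-60,0,13],[40,0,13]])@R.from_euler("y",pit,degrees=True).as_matrix().T+[0,0,.5]
    W=(Q@B.T)@Rt.T+tool[0]
    print(pit,((proj(s,W)-[180,140])*3).round().tolist())
E
```

```text
(5, np.float64(230.5), np.float64(427.5)) (155, np.float64(239.5), np.float64(417.5)) (250, np.float64(170.5)) (405, np.float64(170.5))
h fixed [ 0.09 -0.67] [0.16 0.37] 0.45590195057257565
free [-0.154 -0.671  0.003 -0.003 -0.368] [ 0.16 -0.17] 0.44916190257336275
[-0.8 -0.8 -0.8 -0.8 -0.8]
0 [[307.0, 68.0], [459.0, 75.0], [455.0, 140.0], [297.0, 132.0], [129.0, 50.0], [279.0, 57.0]]
2 [[306.0, 70.0], [457.0, 82.0], [453.0, 147.0], [296.0, 135.0], [130.0, 47.0], [279.0, 59.0]]
4 [[305.0, 72.0], [455.0, 88.0], [452.0, 153.0], [295.0, 137.0], [130.0, 45.0], [280.0, 60.0]]
```

```bash
python3 - <<'E'
from fit import *
import pickle
f,tool,s=pickle.load(open("w2.pkl","rb"))
s0=cv2.imread("pics/scene0.png"); S=4;x0,y0=325,245
ov=cv2.resize(s0[y0:y0+90,x0:x0+120],None,fx=6,fy=6,interpolation=cv2.INTER_CUBIC)
a=np.radians(9.6);Rz=R.from_euler("z",a).as_matrix()
def L(P,c):
    uv=proj(s,np.array(P)@Rz.T+[660.6,194.9,0]); uv=((uv-[x0,y0]+.5)*6).round().astype(np.int32)
    cv2.polylines(ov,[uv],True,c,1)
for sg in (1,-1): L([[50,sg*48,0],[50,sg*72,0],[50,sg*72,40],[50,sg*48,40]],(0,255,0))
L([[-50,-70,48],[50,-70,48],[50,70,48],[-50,70,48]],(255,0,255))
cv2.imwrite("pics/rest.png",ov)
E
```

```text
(no output)
```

View pics/rest.png

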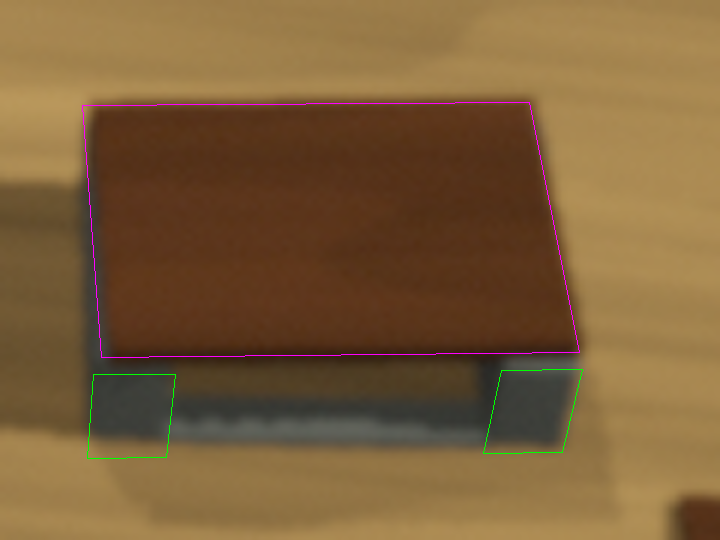

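The grey rest lines up with the panel to within about 2 mm, so I can insert along the panel's own axis.

```bash
cat >> h.py <<'E'
OAK=np.array([660.6,194.9]);OA=np.radians(9.6);BLU=np.array([640.5,2.6]);BA=np.radians(.45)
def grip(c,a,d,lat=0.67): # TCP xy so that panel centre c sits d ahead on blade; blade lateral offset -lat
    return c-d*np.array([np.cos(a),np.sin(a)])+lat*np.array([-np.sin(a),np.cos(a)])
def sn(tag,names=("scene","wrist")):
    for n in names:
        f=grab_frame(n);im=f["color"]
        if n=="scene": im=cv2.resize(im[150:350,120:460],None,fx=2,fy=2,interpolation=cv2.INTER_CUBIC)
        cv2.imwrite(f"pics/{n}_{tag}.png",im)
E
python3 - <<'E'
from h import *
q=down(OA,-1)
env.move_to([*grip(OAK,OA,240),124],q)
env.servo_line([*grip(OAK,OA,240),48.5],feed=120)
env.pause(.2);print(telemetry.read_tool_pos(),telemetry.read_wrist_force(),telemetry.read_t())
sn("pre")
E
```

```text
[424.77433626 155.6820696   49.42418935] [-0.95871096  0.16206884 -1.15099773] 10.6583
```

View pics/scene_pre.png

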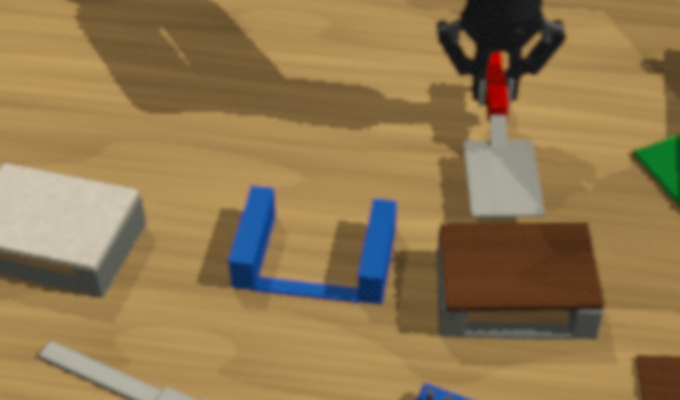

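View pics/wrist_pre.png

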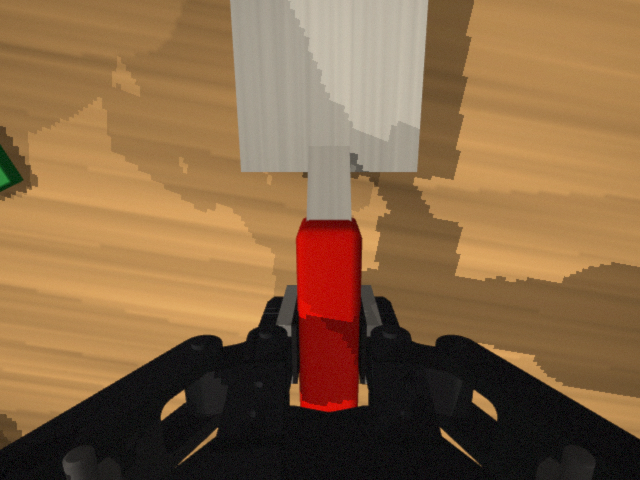

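The blade is level, below the panel's underside and pointing at the middle of the gap, so I'll insert it with a force guard.

```bash
python3 - <<'E'
from h import *
hit=env.servo_line([*grip(OAK,OA,111),48.5],feed=90,stop_force=6)
env.pause(.2);print(hit,telemetry.read_tool_pos(),grip(OAK,OA,111),telemetry.read_wrist_force(),telemetry.read_t())
sn("ins")
E
```

```text
False [550.75528476 177.04003559  48.54184315] [551.04270482 177.04928646] [-1.18547296 -0.39867186 -1.38542464] 12.5417
```

View pics/scene_ins.png

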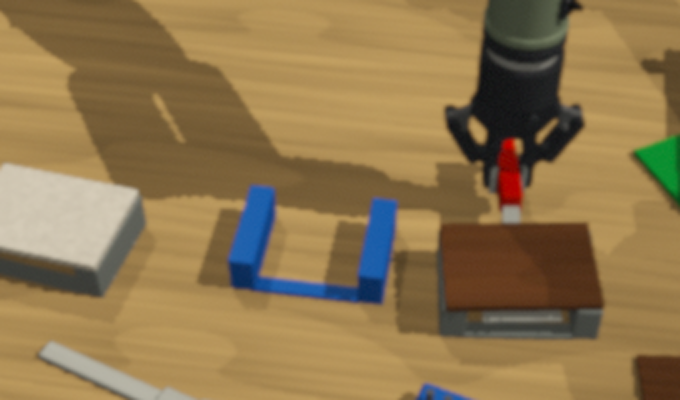

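View pics/wrist_ins.png

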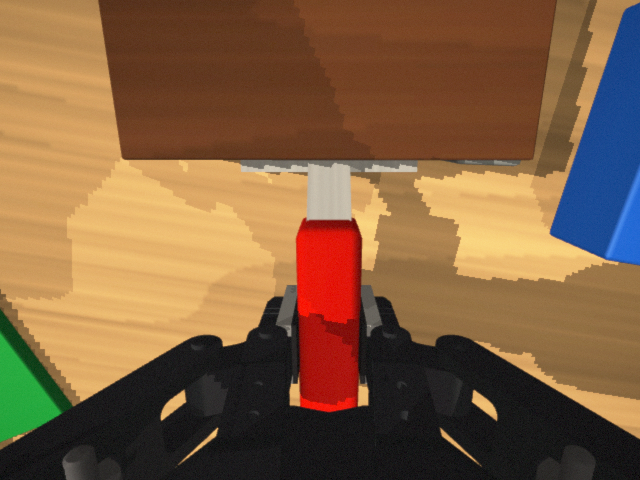

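The blade is centred under the panel: its rear corners are at columns 241 and 417, and the panel's near corners at 122 and 533. I'll lift slowly and look.

```bash
python3 - <<'E'
from h import *
import pickle
g=grip(OAK,OA,111);f0=telemetry.read_wrist_force()
env.servo_line([*g,57],feed=60)
env.servo_line([*g,70],feed=15)
print(telemetry.read_wrist_force()-f0)
env.servo_line([*g,105],feed=50)
env.pause(.3);print(telemetry.read_tool_pos(),telemetry.read_wrist_force()-f0,telemetry.read_ft_torque(),telemetry.read_t())
sn("lift")
tool=(telemetry.read_tool_pos(),telemetry.read_eef_rot());pickle.dump((grab_frame("wrist"),tool),open("w3.pkl","wb"))
E
```

```text
[-0.40847487 -0.9647157  -0.82384023]
[550.8061559  177.00817852 104.59835625] [-0.09501741 -0.74371572 -0.08692688] [-0.03427772  0.18794354 -0.03965598] 15.1
```

View pics/scene_lift.png

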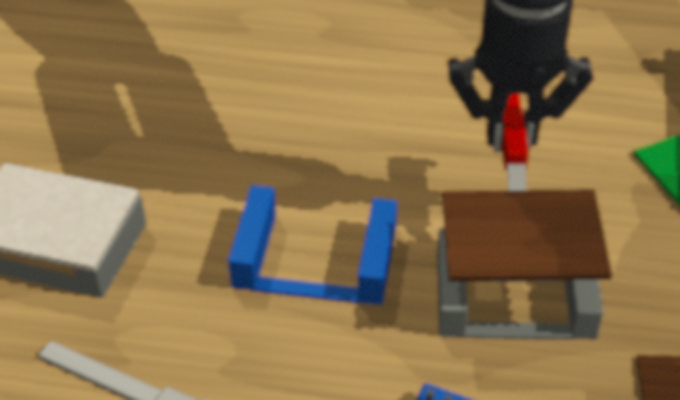

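View pics/wrist_lift.png

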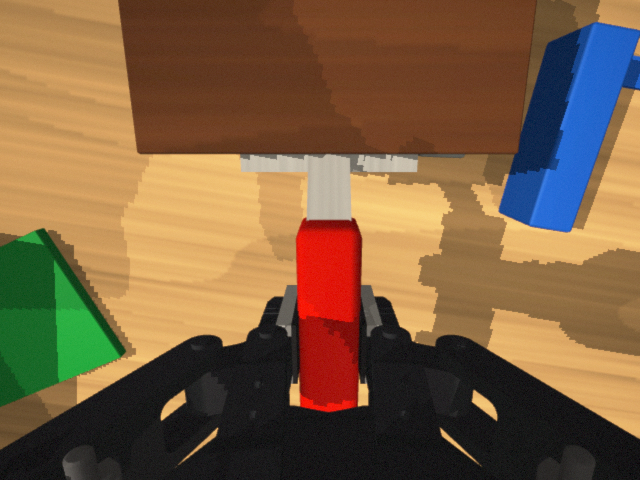

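The panel is lifted level. I'll measure where it sits on the blade, then carry it over.

```bash
cat > pan.py <<'E'
from fit import *
import pickle
f,tool=pickle.load(open("w3.pkl","rb"))
H,S,V=hsv(f)
im=f["color"]
# brown: saturated, red-dominant, darker ratio than wood: use R/B & hue
m=((H<13)&(S>150)&(V<150)).astype(np.uint8); m[200:]=0
m=cv2.morphologyEx(m,cv2.MORPH_OPEN,np.ones((3,3)))
n,l,st,_=cv2.connectedComponentsWithStats(m);b=l==1+np.argmax(st[1:,4])
L=[(np.nonzero(b[r])[0].min()-.5,np.nonzero(b[r])[0].max()+.5,r) for r in range(5,146,10)]
bot=[(c,np.nonzero(b[:,c])[0].max()+.5) for c in range(150,510,15)]
l=np.polyfit([x[2] for x in L],[x[0] for x in L],1);r=np.polyfit([x[2] for x in L],[x[1] for x in L],1);bo=np.polyfit(*zip(*bot),1)
print(L[0],L[-1],bo)
# intersections on plane spatula z=-14 (tool frame): tool x = 14-0.5
M=np.array(f["mount"]);K=f["K"]
def tl(px):
    d=M[:3,:3]@np.linalg.inv(K)@[*px,1]; t=M[:3,3]; P=t+d*((14-.5-t[0])/d[0]); return np.array([P[1],-P[2]]) # spatula x,y
def isec(e):
    c=300
    for _ in range(20): row=np.polyval(bo,c); c=np.polyval(e,row)
    return (c,np.polyval(bo,c))
A=tl(isec(l));B=tl(isec(r));A2=tl((np.polyval(l,5),5));B2=tl((np.polyval(r,5),5))
print("corners px",isec(l),isec(r)); print(A,B,A2,B2,"width",np.linalg.norm(A-B))
e=A-B; yaw=np.arctan2(-e[0],e[1]); print("yaw from near edge",np.degrees(yaw),"sides",np.degrees(np.arctan2((A2-A)[1],(A2-A)[0])),np.degrees(np.arctan2((B2-B)[1],(B2-B)[0])))
c=(A+B)/2+50*np.array([np.cos(yaw),np.sin(yaw)]);print("centre in tool(spatula) frame",c)
E
python3 pan.py
```

```text
(np.float64(121.5), np.float64(535.5), 5) (np.float64(136.5), np.float64(517.5), 145) [2.46376812e-03 1.51247101e+02]
corners px (np.float64(138.03918813878076), np.float64(151.58719799976222)) (np.float64(516.6162096906518), np.float64(152.51992399489))
[64.15642289 69.39758715] [ 63.83654066 -70.82878886] [111.85263464  68.57203616] [111.87869151 -70.38503236] width 140.22674086305963
yaw from near edge -0.13070201227723346 sides -0.9916063188552864 0.5292155103838878
centre in tool(spatula) frame [113.99635168  -0.82965977]
```

```bash
python3 - <<'E'
import pickle,numpy as np
f,tool=pickle.load(open("w3.pkl","rb"));M=np.array(f["mount"]);K=f["K"]
def tl(px,tx):
    d=M[:3,:3]@np.linalg.inv(K)@[*px,1]; t=M[:3,3]; P=t+d*((tx-t[0])/d[0]); return np.array([P[1],-P[2]])
print("before lift",tl((122,159),.5),tl((533,159),.5), "bottom edge alt",tl((122,159),8.5))
E
```

```text
before lift [62.1931122  68.55272595] [ 62.20850568 -70.12841955] bottom edge alt [61.750083   72.98044859]
```

```bash
python3 - <<'E'
from h import *
import pickle
g=grip(BLU,BA,113.5,.8);q=down(BA,-1)
env.servo_line([*g,105],feed=75,orientation=q)
env.servo_line([*g,76],feed=50)
env.pause(.4);print(g,telemetry.read_tool_pos(),telemetry.read_wrist_force(),telemetry.read_t())
tool=(telemetry.read_tool_pos(),telemetry.read_eef_rot())
F={n:grab_frame(n) for n in("wrist","top","scene")}
pickle.dump((F["wrist"],tool),open("w3.pkl","wb"));pickle.dump((F,tool),open("F4.pkl","wb"))
cv2.imwrite("pics/w4.png",F["wrist"]["color"])
a=cv2.resize(F["top"]["color"][170:300,290:440],None,fx=4,fy=4,interpolation=cv2.INTER_CUBIC);cv2.imwrite("pics/t4.png",a)
a=cv2.resize(F["scene"]["color"][200:320,200:350],None,fx=4,fy=4,interpolation=cv2.INTER_CUBIC);cv2.imwrite("pics/s4.png",a)
E
python3 pan.py
```

```text
[526.99721749   2.50855758] [527.13333665   2.47108648  76.2202409 ] [-0.28431481  0.29707964 -2.14912007] 18.8833
(np.float64(118.5), np.float64(535.5), 5) (np.float64(141.5), np.float64(518.5), 145) [-8.98550725e-04  1.52581449e+02]
corners px (np.float64(138.75168213560528), np.float64(152.4567738508347)) (np.float64(515.5603635135087), np.float64(152.11819213713287))
[64.01865684 69.24336261] [ 64.15657667 -70.35134289] [112.02770752  69.03421283] [112.05467667 -69.42152858] width 139.59477363703323
yaw from near edge 0.05660831734711409 sides -0.24960552372247483 1.112105595423872
centre in tool(spatula) frame [114.08759235  -0.50459007]
```

View pics/w4.png

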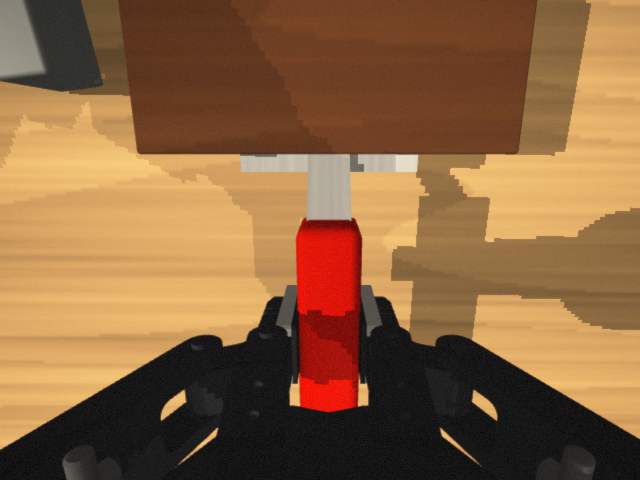

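View pics/t4.png

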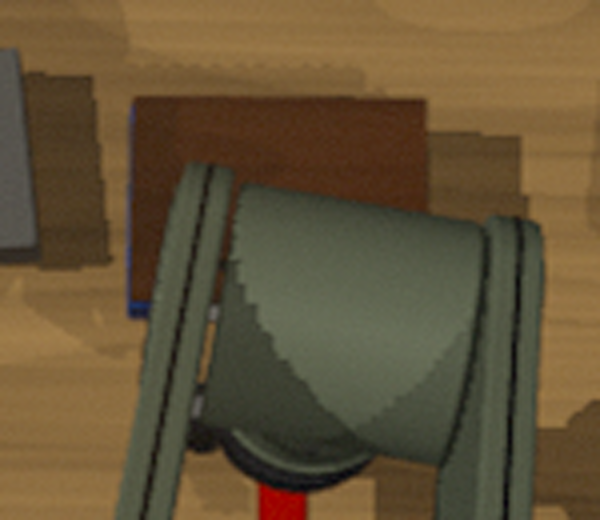

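View pics/s4.png

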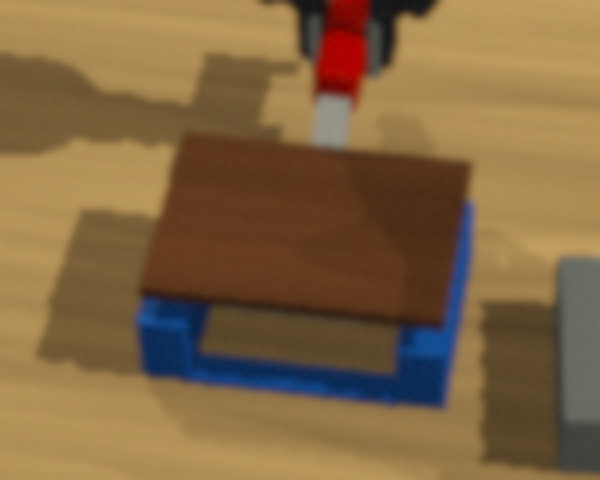

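```bash
python3 - <<'E'
from fit import *
import pickle
F,tool=pickle.load(open("F4.pkl","rb"));s,t=F["scene"],F["top"]
s0=cv2.imread("pics/scene0.png");t0=cv2.imread("pics/top0.png")
def draw(f,img,roi,pose,parts,col,k):
    x0,y0,x1,y1=roi;ov=img if k is None else cv2.resize(img[y0:y1,x0:x1],None,fx=k,fy=k,interpolation=cv2.INTER_CUBIC)
    return ov
def lines(ov,f,roi,k,P,pose,col):
    Rz=R.from_euler("z",pose[2]).as_matrix()
    uv=((proj(f,np.array(P,float)@Rz.T+[pose[0],pose[1],0])-roi[:2]+.5)*k).round().astype(np.int32);cv2.polylines(ov,[uv],True,col,1)
out=[]
for f,img,roi in ((s,s0,(225,235,330,308)),(t,t0,(312,182,408,257))):
    k=7.5;ov=cv2.resize(img[roi[1]:roi[3],roi[0]:roi[2]],None,fx=k,fy=k,interpolation=cv2.INTER_CUBIC)
    pose=[640.5,2.6,np.radians(.45)]
    for y0,y1 in((48,72),(-72,-48)):
        lines(ov,f,roi,k,[[-50,y0,40],[50,y0,40],[50,y1,40],[-50,y1,40]],pose,(0,255,0))
        x=50 if f is s else -50
        lines(ov,f,roi,k,[[x,y0,0],[x,y1,0],[x,y1,40],[x,y0,40]],pose,(0,255,255))
    out.append(ov)
cv2.imwrite("pics/bs.png",out[0]);cv2.imwrite("pics/bt.png",out[1])
E
```

```text
(no output)
```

View pics/bs.png

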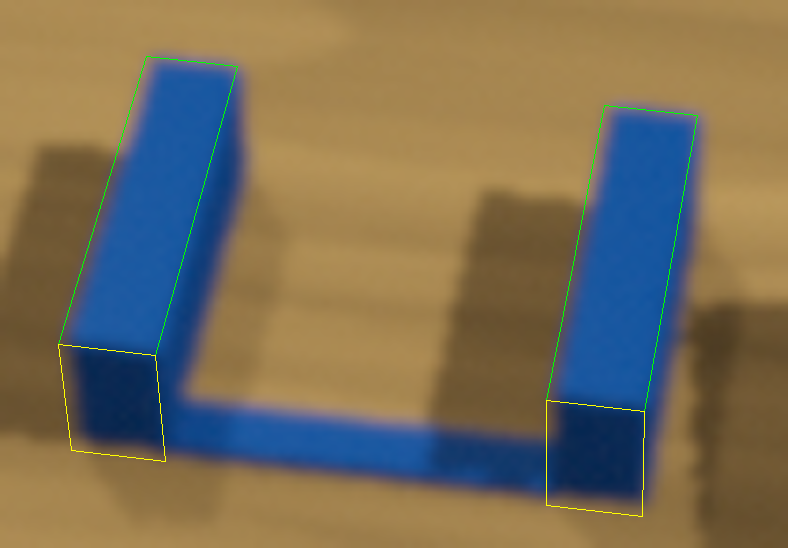

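View pics/bt.png

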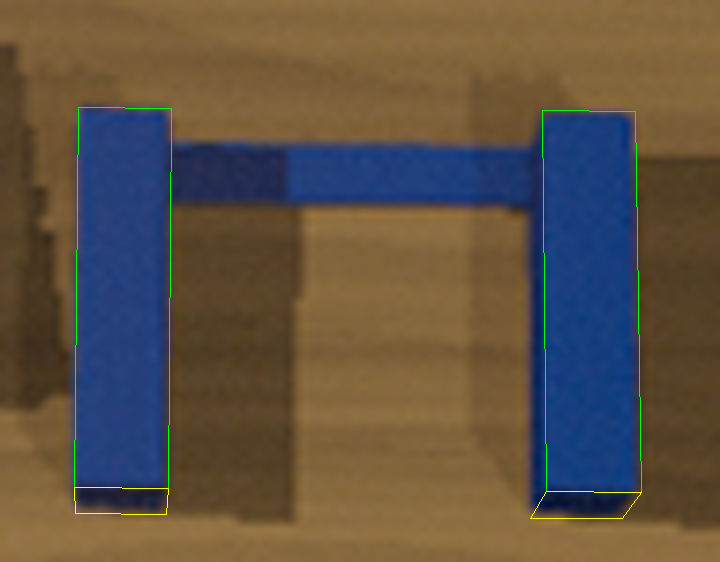

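```bash
python3 - <<'E'
from fit import *
import pickle
F,tool=pickle.load(open("F4.pkl","rb"));s,t=F["scene"],F["top"]
zb=tool[0][2]+.5-22
for f,roi,nm in ((s,(225,220,330,308),"ps"),(t,(312,182,408,257),"pt")):
    k=7.5;img=f["color"];ov=cv2.resize(img[roi[1]:roi[3],roi[0]:roi[2]],None,fx=k,fy=k,interpolation=cv2.INTER_CUBIC)
    Rz=R.from_euler("z",np.radians(.45)).as_matrix()
    for z,c in ((zb,(0,255,255)),(zb+8,(0,255,0))):
        uv=((proj(f,np.array([[-50,-70,z],[50,-70,z],[50,70,z],[-50,70,z]],float)@Rz.T+[640.5,2.6,0])-roi[:2]+.5)*k).round().astype(np.int32);cv2.polylines(ov,[uv],True,c,1)
    cv2.imwrite(f"pics/{nm}.png",ov)
E
```

```text
(no output)
```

View pics/ps.png

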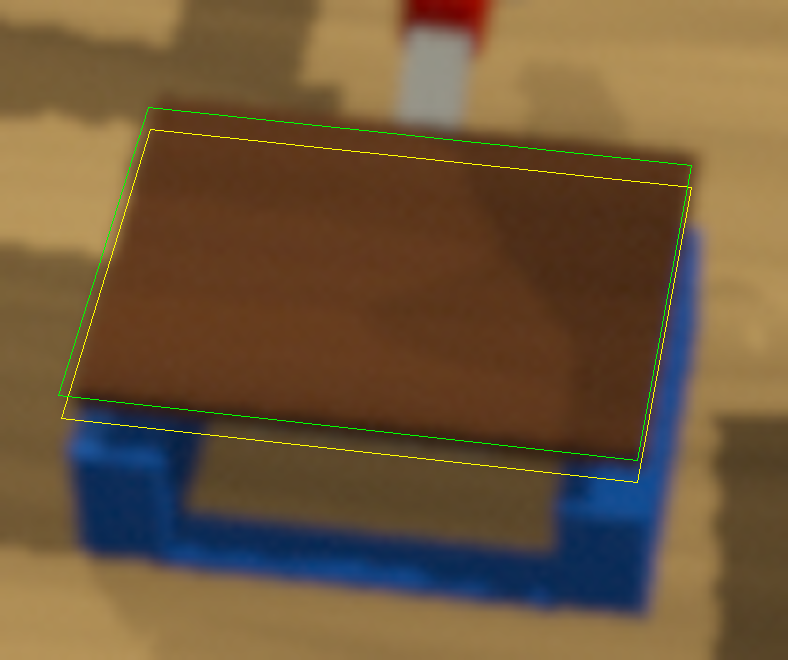

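View pics/pt.png

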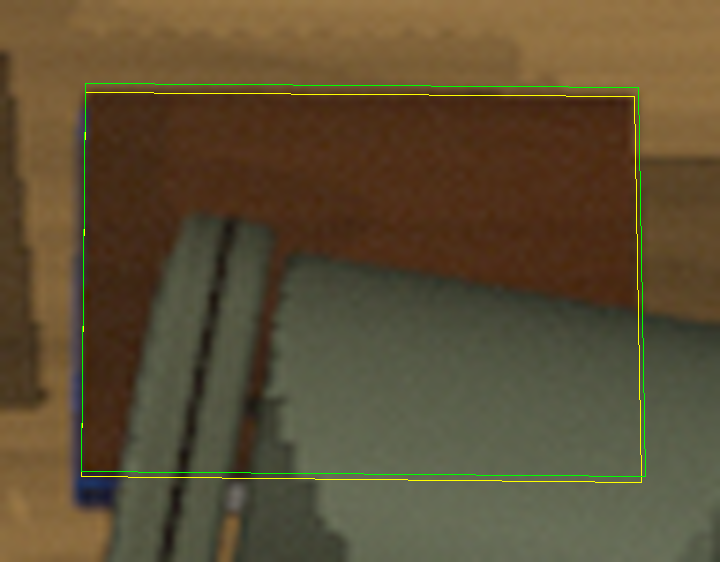

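Both fixed cameras put the panel about 2.5 mm short in x compared with the wrist measurement; sideways position and angle match. I'll shift +2.5 mm and lower it to just above the rails.

```bash
python3 - <<'E'
from fit import *
import pickle
g=grip(BLU,BA,111,.8)
env.servo_line([*g,65.5],feed=40)
env.pause(.4);print(g,telemetry.read_tool_pos(),telemetry.read_wrist_force(),telemetry.read_t())
tool=(telemetry.read_tool_pos(),telemetry.read_eef_rot())
F={n:grab_frame(n) for n in("wrist","top","scene")};s,t=F["scene"],F["top"];pickle.dump((F,tool),open("F5.pkl","wb"))
zb=tool[0][2]+.5-22
for f,roi,nm in ((s,(225,220,330,308),"ps5"),(t,(312,182,408,257),"pt5")):
    k=7.5;img=f["color"];ov=cv2.resize(img[roi[1]:roi[3],roi[0]:roi[2]],None,fx=k,fy=k,interpolation=cv2.INTER_CUBIC)
    Rz=R.from_euler("z",np.radians(.45)).as_matrix()
    for z,c in ((zb+8,(0,255,0)),):
        uv=((proj(f,np.array([[-50,-70,z],[50,-70,z],[50,70,z],[-50,70,z]],float)@Rz.T+[640.5,2.6,0])-roi[:2]+.5)*k).round().astype(np.int32);cv2.polylines(ov,[uv],True,c,1)
    cv2.imwrite(f"pics/{nm}.png",ov)
E
```

```text
[529.49714038   2.52819233] [529.58398004   2.51826621  65.64105904] [-0.08280342 -0.45380628 -2.67994596] 19.85
```

View pics/ps5.png

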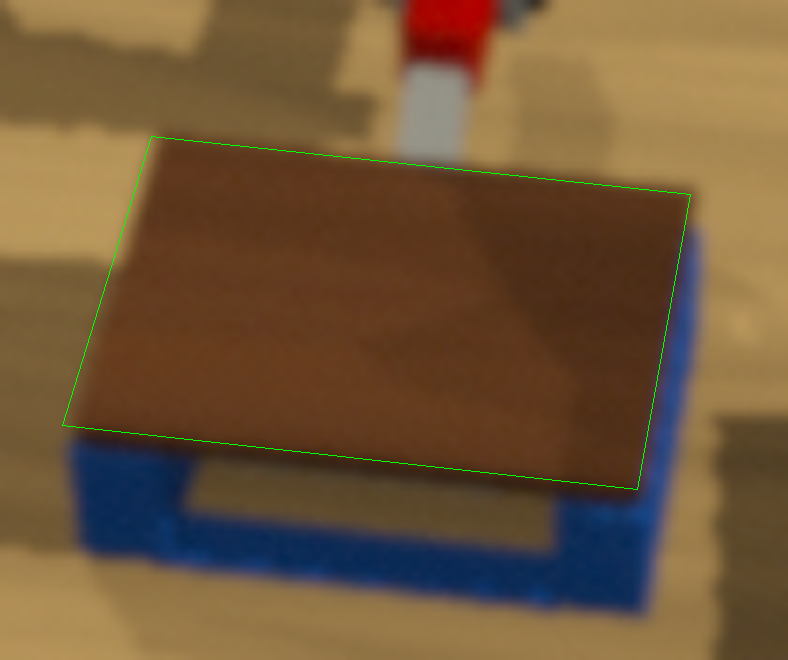

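View pics/pt5.png

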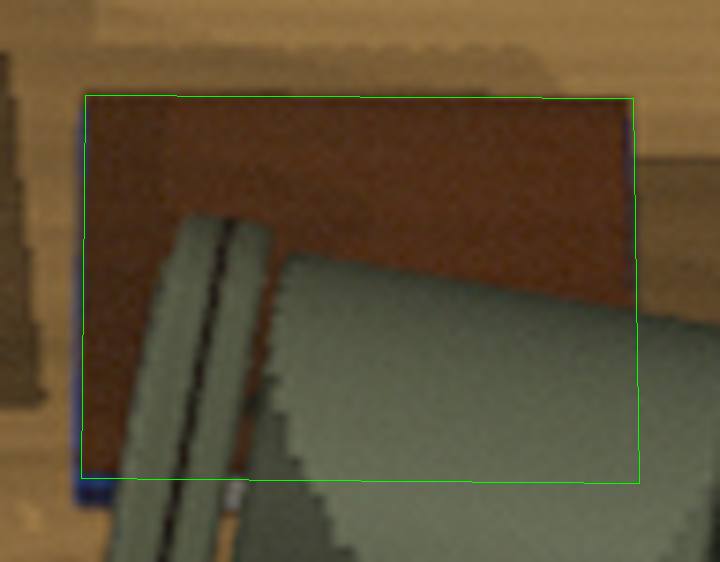

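```bash
python3 - <<'E'
from fit import *
import pickle
g=grip(BLU,BA,110.3,.8)
env.servo_line([*g,64],feed=10)
env.servo_line([*g,58],feed=10)
env.servo_line([*g,48],feed=30)
env.pause(.3);print(g,telemetry.read_tool_pos(),telemetry.read_wrist_force(),telemetry.read_t())
F={n:grab_frame(n) for n in("wrist","top","scene")};s,t=F["scene"],F["top"]
cv2.imwrite("pics/w6.png",F["wrist"]["color"])
for f,roi,nm in ((s,(225,220,330,308),"ps6"),):
    k=7.5;img=f["color"];ov=cv2.resize(img[roi[1]:roi[3],roi[0]:roi[2]],None,fx=k,fy=k,interpolation=cv2.INTER_CUBIC)
    Rz=R.from_euler("z",np.radians(.45)).as_matrix()
    uv=((proj(f,np.array([[-50,-70,48],[50,-70,48],[50,70,48],[-50,70,48]],float)@Rz.T+[640.5,2.6,0])-roi[:2]+.5)*k).round().astype(np.int32);cv2.polylines(ov,[uv],True,(0,255,0),1)
    cv2.imwrite(f"pics/{nm}.png",ov)
E
```

```text
[530.19711879   2.53369006] [530.35488946   2.51127396  48.16346417] [ 0.8718735   0.49890592 -1.54329607] 21.85
```

View pics/ps6.png

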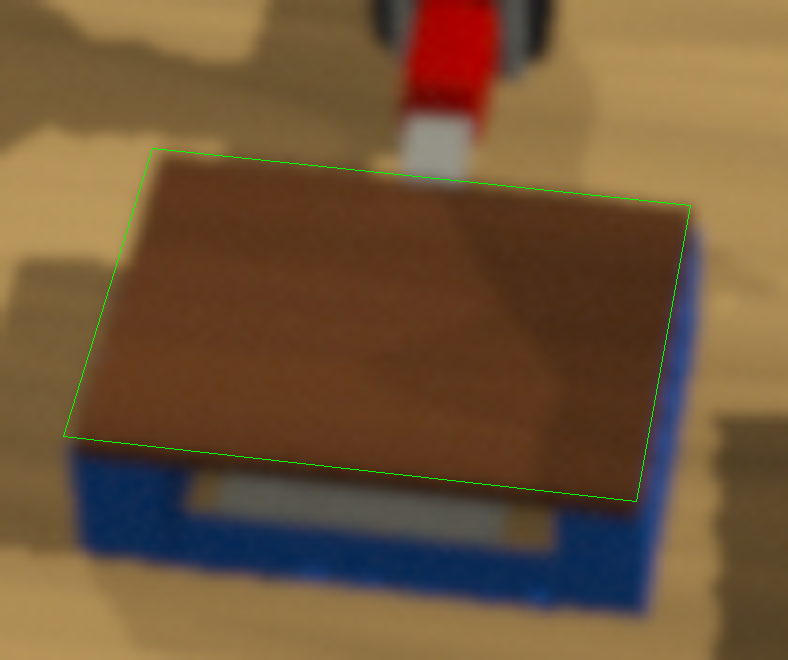

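View pics/w6.png

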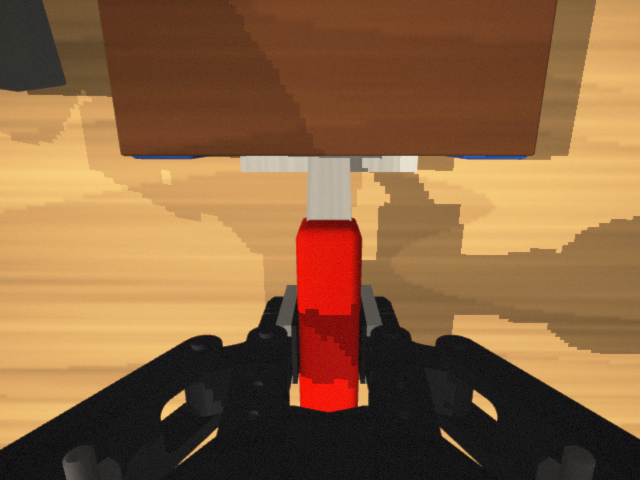

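The panel sits on both rails and the blade hangs free beneath it. I'll withdraw, then look.

```bash
python3 - <<'E'
from fit import *
f0=telemetry.read_wrist_force()
g=grip(BLU,BA,275,.8)
env.servo_line([*g,48],feed=90,stop_force=8)
env.pause(.2);print(telemetry.read_tool_pos(),telemetry.read_wrist_force()-f0,telemetry.read_t())
t=grab_frame("top");s=grab_frame("scene")
cv2.imwrite("pics/t7.png",cv2.resize(t["color"][170:400,240:440],None,fx=2.5,fy=2.5,interpolation=cv2.INTER_CUBIC))
cv2.imwrite("pics/s7.png",cv2.resize(s["color"][130:320,180:420],None,fx=3,fy=3,interpolation=cv2.INTER_CUBIC))
rt=(305,178,412,262)
m=mk(t,"brown",rt);p,c=fit([(t,m,rt,None)],PARTS["panel"],[640,3,0]);print(p[:2],np.degrees(p[2]),c)
E
```

```text
[365.71612992   1.21503455  47.99744024] [0.16105571 1.2532697  0.82339893] 24.1833
[642.40685671   3.68826229] 0.9993647798609536 0.05687837743575441
```

View pics/t7.png

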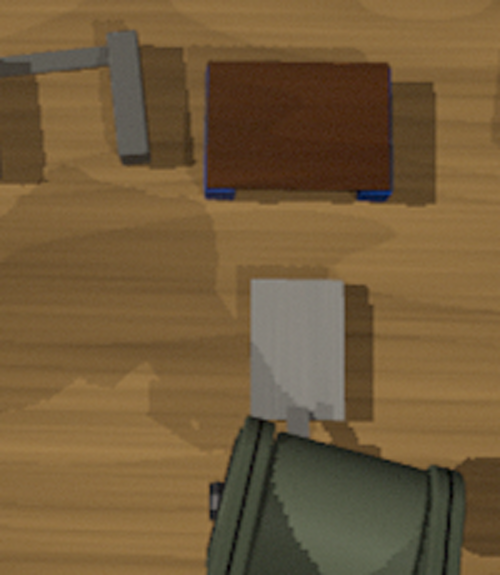

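View pics/s7.png

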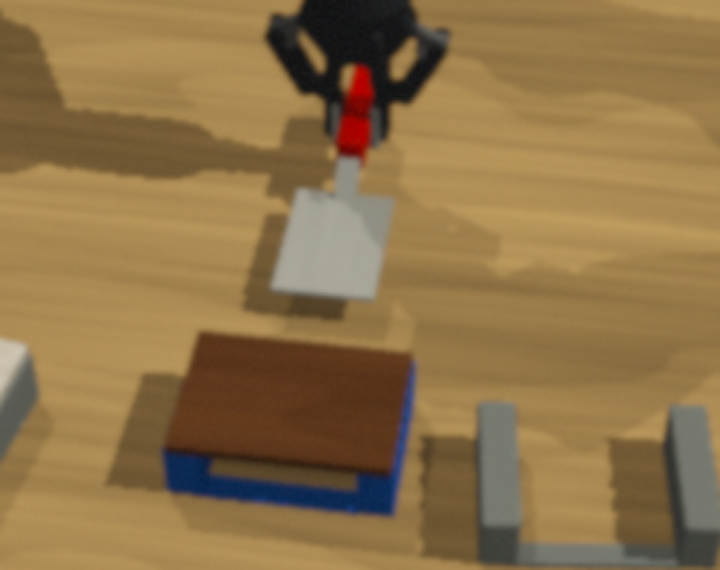

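The panel is on the rest and the blade is clear. I'll compare the panel with the rest in the same camera before laying the spatula down.

```bash
python3 - <<'E'
from fit import *
import pickle
F,tool=pickle.load(open("F5.pkl","rb"));t=dict(F["top"]);t["color"]=cv2.imread("pics/top0.png")
w,wt=pickle.load(open("w1.pkl","rb"))
rt=(312,185,405,258)
for dx in (12,16,20):
    for lo in (50,):
        parts=[box(-50,50,48,72,0,40),box(-50,50,-72,-48,0,40),box(50-dx,50,-48,48,0,4)]
        print(dx,"top",fit([(t,mk(t,"blue",rt),rt,None)],parts,[640,3,0]),"wrist",fit([(w,mk(w,"blue",(305,45,450,155)),(305,45,450,155),wt)],parts,[640,3,0]))
# rails only, excluding the gap
H,S,V=hsv(t);
for f,kind,roi,tl,cols in ((t,"blue",rt,None,(338,380)),(w,"blue",(305,45,450,155),wt,(340,404))):
    m=mk(f,kind,roi).copy()
    ra=(roi[0],roi[1],cols[0],roi[3]);rb=(cols[1],roi[1],roi[2],roi[3])
    parts=PARTS["blue"][:2]
    print("rails",fit([(f,m,ra,tl),(f,m,rb,tl)],parts,[640,3,0]))
E
```

```text
12 top (array([6.39096881e+02, 2.68697659e+00, 7.80682712e-03]), np.float64(0.1237510778589539)) wrist (array([6.41206559e+02, 2.07584378e+00, 9.65676023e-03]), np.float64(0.09995701190979067))
16 top (array([ 6.40572318e+02,  2.34262626e+00, -6.34836633e-03]), np.float64(0.13613798066224225)) wrist (array([ 6.42161126e+02,  2.12652277e+00, -2.69020259e-04]), np.float64(0.07619389555307676))
20 top (array([ 6.42311689e+02,  2.27562161e+00, -7.52564273e-03]), np.float64(0.17604225759998093)) wrist (array([ 6.42152666e+02,  2.43245814e+00, -3.94910184e-04]), np.float64(0.11909253190712987))
rails (array([ 6.42017892e+02,  2.79256781e+00, -7.12873820e-03]), np.float64(0.14607810988044195))
rails (array([6.42053769e+02, 1.98345894e+00, 6.06119749e-03]), np.float64(0.10934971271458532))
```

The rest comes out at about (641.5, 2.4, 0°) and the panel at (642.4, 3.7, 1.0°), so it's centred within about 1 mm and 1°. Now I'll lay the spatula down.

```bash
python3 - <<'E'
from fit import *
p=telemetry.read_tool_pos()
env.servo_line([p[0],p[1],28],feed=40)
hit=env.servo_line([p[0],p[1],23.8],feed=10,stop_force=4)
print(hit,telemetry.read_tool_pos(),telemetry.read_wrist_force())
effector.move_gripper(60)
env.pause(.2)
env.servo_line([p[0],p[1],130],feed=80)
env.move_to([330,250,300],down(0.6,-1))
env.pause(.3);print(telemetry.read_t())
t=grab_frame("top");s=grab_frame("scene")
cv2.imwrite("pics/t8.png",t["color"]);cv2.imwrite("pics/s8.png",cv2.resize(s["color"][100:340,80:440],None,fx=2.2,fy=2.2,interpolation=cv2.INTER_CUBIC))
rt=(305,178,412,262)
m=mk(t,"brown",rt);p,c=fit([(t,m,rt,None)],PARTS["panel"],[640,3,0]);print(p[:2],np.degrees(p[2]),c)
E
```

```text
True [365.80465069   1.20082182  24.33209799] [0.11705996 0.25015165 4.874469  ]
28.95
[643.19607825   4.48408503] 0.7421373657640208 0.05668904720414114
```

View pics/t8.png

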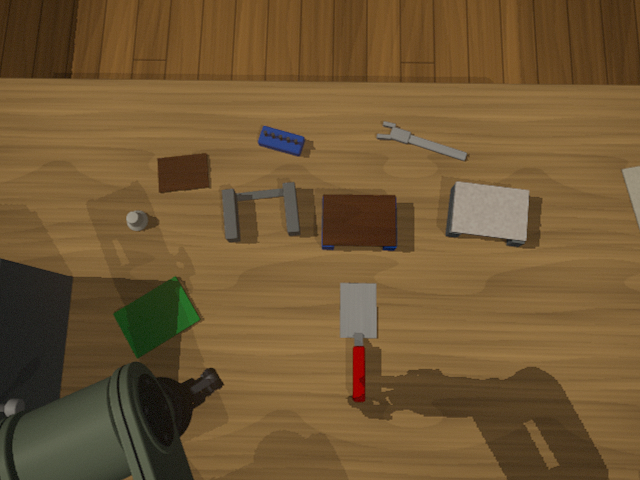

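View pics/s8.png

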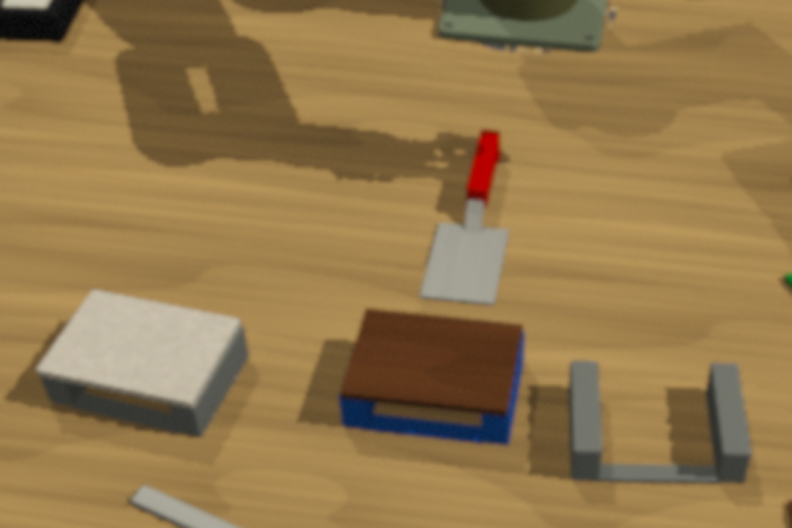

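```bash
python3 -c "
from station import env,telemetry
print(telemetry.read_wrist_force());env.job_done();print(telemetry.read_t())"
```

```text
[ 0.30649461 -0.20499982 -0.48634499]
the job is handed in; nothing more can be done
the job is handed in; nothing more can be done
```

The oak panel now sits on the blue rest, and the job was handed in at about 29 s of robot time, under the 67 s limit. I held the spatula by its red handle, slid the blade under the panel, carried it over and lowered it onto the rails. Then I drew the blade out and laid the spatula flat on the table.

- **Panel position:** in the last top view it fits at about (643, 4.5) mm, turned 0.7°. The rest measures about (641.5, 2.4) mm at 0 ± 0.5°, so the panel is about 2 mm and 1° off at most.
- **Other checks:** the spatula lies flat, with its blade tip about 65 mm from the panel. The white panel looks unmoved, and the arm is clear of everything. The fingers stayed on the handle throughout, and none of the wrist force readings I took went above about 5 N.
- **Disagreements:** the close wrist view put the panel about 3 mm further along the blade than the fixed cameras did, and I went with the fixed cameras. The scene camera's calibration is off by 2–3 mm, so I used it only to compare the panel with the rest. The last two top-view fits of the untouched panel differed by about 1 mm, which I take as measurement noise.

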